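# Drop the spacer into the blue bin

## Robot

A 7-joint arm with a two-finger parallel gripper is mounted at the origin on the work surface. World frame = base frame: x ahead of the robot, y to its left, z up, the work surface at z = 0. Lengths are in m, angles in rad, forces in N, time in s.
With the tool pointing down it reaches from about 0.4 to 0.85 m from the base axis. Payload 4.5 kg.
Tool frame: the origin (TCP) lies on the centre line of the jaws, within the pads' length; the fingertips stand 14 mm ahead of it and the grasp point (between the pads) lies 5 mm behind it; x points along the fingers, y is the direction in which the jaws open and shut, and the axes are right-handed (so a half turn about x gives the same grasp; the last joint's range is limited). The gripper opens to 88 mm and grips with 3 to 60 N. Pads are 18 mm wide; open, the fingers measure 123 mm over their backs; the gripper's body (75 mm by 187 mm) begins 45 mm behind the grasp point.
Start: joints at [-1.269, 0.689, -0.195, 1.565, 0.157, 0.902, -0.215], TCP at [0.165, 0.603, 0.231] pointing down, gripper open.
Joint ranges: [-3.01, 3.01], [-0.46, 2.08], [-1.47, 1.51], [0.13, 2.56], [-1, 4.14], [0.04, 2.09], [-2.66, 2.66]. Speed limits (rad/s): [2.57, 2.57, 3.14, 3.14, 3.14, 3.14, 3.14].

## Interface

Orientations are given as a unit quaternion [x, y, z, w].
In Python, from bench import monitor, cams, close_job gives the robot as it stands.
- The arm moves only by the tool move_arm, never from a script. Its argument "moves" is a list of rows, each a list of 5 numbers: the shift along the tool's x, y, z in m, then the turn about the tool's x in rad, then the closure, from 0 (fully open) to 1 (shut). A call has 1 to 12 rows; each row is the pose to reach, as a shift and turn from the pose commanded when the call began, along the tool's axes at that moment; what a row does not reach only later rows make up. A row lasts 1/10 s, in which the tool goes at most 50 mm and 8.59 degrees, less where a joint would pass 70% of its speed; a pose out of reach is approached as far as the arm can. A call with a gripper value outside its range is refused whole. The fingers move at their own pace and stop on an object; the grip force is fixed at half the most. Time passes only in rows, so rows that repeat a pose let the fingers close. It gives the time, the measured TCP pose, the force and the opening at its end, in the units of the state.
- monitor.observe(): the state, without advancing time (a new reading comes with each control period).
- cams.get_image(name): name is "scene" or "top" or "wrist"; returns the picture (400x640x3 uint8, blue, green, red); there is no depth.
- cams.camera_info(name): a dict with "fovy" (degrees; the focal length in pixels is half the picture's height over the tangent of half this angle, whatever the lens; pixels are square), "cx", "cy" (the principal point, pixels), "camera_from_world" (4x4, takes a point from world to camera coordinates); the wrist camera has in their place "hand_eye" (4x4, takes a point from camera to tool coordinates, whose origin is the TCP and whose axes are the tool frame's). Camera axes: x right, y up, looking along -z (the intrinsics and any distortion apply to the point x, -y, -z); pixel columns grow to the right and rows downward; lengths in m; the calibration is good to about 2 mm. A picture is of the moment at which its call begins: read the wrist's pose just before it. camera_info takes no time and is no camera call.
- close_job(): hands the job in, once; it reports no verdict.
The state is a dict: "clock": time; "joint_pos": joint angles; "qvel": joint speeds; "joint_torque": joint torques, N m; "tcp_pos": TCP position; "eef_rot": TCP orientation; "wrist_force": force on the tool from outside, world axes, zero at the start; "ft_torque": the same for the moment, N m; "opening": finger opening in m.
Only numpy, scipy, OpenCV 4.12 (cv2) and the standard library are available. Lean on these libraries where they do the work, as an engineer would, in place of code of your own. Each camera call takes 0.05 s, during which the arm holds its last target.

## Task

A tested brass spacer waits in the white drop cup on the lab bench. Carry the cup upright by its black post and seat it on the mouth of the blue bin with its flange flat on the rim; then let go and press the cup's red tab all the way down, so that the hinged bottom swings open and the spacer falls into the bin. Finally let the tab come back up, leaving the cup seated on the blue bin.

Things in the scene. Friction and masses are not known exactly. Their poses are not given: they have to be found in the camera images.
- drop_cup: White open cup, 0.33 kg; origin: centre of underside, z up. Tube 72 mm across, 50 high; flange 136 across at height 28-33. Central black grip post 20x20 mm (along x, y), height 56-96, on a bridge along y. Red tab on the +x side. Black bottom at height 8, hinged at -x, linked to the tab: tab down swings it 63 deg, to 50 mm below the cup. Seated, the cup is 72 mm above the bin's origin, any heading
- tab_top (a point): Centre of the top of the red release tab, a 26x26 mm plate; moves with it. In the cup's frame x 36, y 0, height 62 mm up, 52 fully down (10 mm straight down to a stop). A spring takes about 2.5 N to start, 4.5 N at the stop, and lifts it again when released. 13 mm gap to the grip post, which stands 34 mm higher than the tab.
- blue_bin: Blue round open bin, fixed to the bench: 110 mm across, wall 5, height 100, inner floor at 5 mm. Origin: centre of underside, z up. The cup's tube enters its mouth with 14 mm play all round, the flange rests on its rim. A yellow and a green bin of the same shape stand beside it, centres at least 130 mm away.
- spacer: Brass spacer, cylinder 16 mm in diameter and 16 mm long, about 22 g, standing on the cup's shut bottom. Origin: centre of its underside.
Mind the look-alikes: they are no part of the job. Several things have the shape of the drop_cup; the one meant has the colours described above.

How it is judged:
By the outcome, as a careful person would: the job done as asked, in the order asked, and still so for the second after the job is handed in, with the robot touching nothing.
It also fails if it takes over 56 s, if anything falls off the work surface, if the arm or the gripper's body presses on something with over 40 N, if the wrist force passes 120 N, or if a joint passes its speed limit or range.

## Working session

There is one attempt and no reset: what is moved stays moved. The work goes in short steps, Python scripts to look and compute and a tool call to move; the robot and the scene stay as the last step left them, time stands still between calls to the robot, and variables do not carry over. Pictures are saved under pics/ and viewed, and the job is handed in when it is done.

Besides the shell and the picture viewer there is one more tool, called after "Request:" as name([rows], argument=value, ...), one row to a line, values as JSON. move_arm: Moves the arm, as the interface text tells. Its arguments: {"type":"object","properties":{"moves":{"type":"array","items":{"type":"array","items":{"type":"number"}}}},"required":["moves"]}

```bash
ls; mkdir -p pics
python3 - <<'E'
from bench import monitor, cams
import cv2,json
import numpy as np
np.set_printoptions(precision=4,suppress=True)
s=monitor.observe()
for k,v in s.items(): print(k,np.round(v,4))
for n in ["scene","top","wrist"]:
    cv2.imwrite(f"pics/{n}0.png",cams.get_image(n)); print(n,cams.camera_info(n))
E
```

```text
pics
clock 0.0
joint_pos [-1.2692  0.69   -0.1945  1.5664  0.1573  0.9025 -0.2151]
qvel [ 0.0004 -0.0006  0.0001 -0.0004 -0.0005  0.0007  0.0008]
joint_torque [ -0.0006 -52.7554  -1.2673 -15.3432  -0.0527   0.0063   0.0002]
tcp_pos [0.1653 0.6021 0.2302]
eef_rot [ 0.0937  0.7008 -0.095   0.7007]
wrist_force [ 0.2161 -0.2809 -0.2608]
ft_torque [ 0.0352 -0.0089 -0.0035]
opening 0.0881
scene {'fovy': 53.57422650401766, 'cx': 319.145837575488, 'cy': 200.0625523440471, 'camera_from_world': array([[ 0.7301,  0.6833, -0.0067, -0.3412],
       [-0.5771,  0.6219,  0.5294,  0.3162],
       [ 0.3659, -0.3826,  0.8484, -1.1124],
       [ 0.    ,  0.    ,  0.    ,  1.    ]])}
top {'fovy': 45.401484953532815, 'cx': 324.1488912034759, 'cy': 199.61581037797893, 'camera_from_world': array([[ 0.0355, -0.9994,  0.0003, -0.077 ],
       [ 0.9779,  0.0348,  0.2063, -0.5357],
       [-0.2061, -0.007 ,  0.9785, -0.9587],
       [ 0.    ,  0.    ,  0.    ,  1.    ]])}
wrist {'fovy': 61.10972334905982, 'cx': 322.2751102534055, 'cy': 202.48223078034778, 'hand_eye': array([[ 0.0003,  0.3035, -0.9528, -0.1534],
       [ 1.    , -0.0002,  0.0002,  0.0017],
       [-0.0002, -0.9528, -0.3035, -0.0787],
       [ 0.    ,  0.    ,  0.    ,  1.    ]])}
```

View pics/scene0.png

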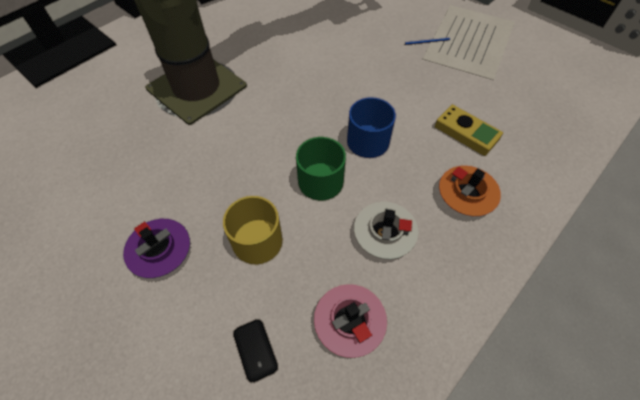

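View pics/top0.png

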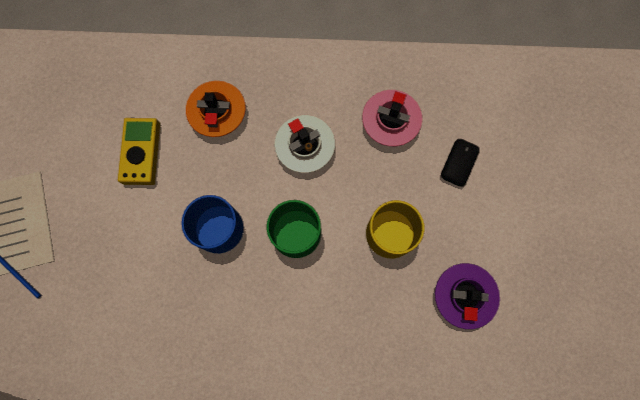

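View pics/wrist0.png

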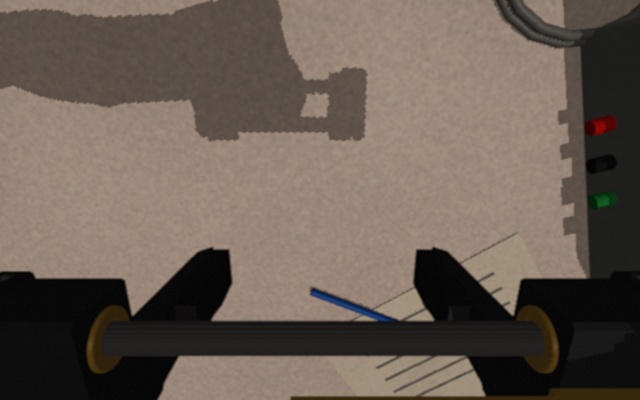

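White candidates: orange at top (215,110), white (305,145), pink (392,120), purple (467,297). Only (305,145) has a white cup body. I'll enlarge it and the bins to confirm.

Run:
```python
import cv2,numpy as np
t=cv2.imread('pics/top0.png'); s=cv2.imread('pics/scene0.png')
cv2.imwrite('pics/cropA.png',cv2.resize(t[105:185,260:350],None,fx=7,fy=7,interpolation=cv2.INTER_CUBIC))
cv2.imwrite('pics/cropB.png',cv2.resize(s[190:270,340:430],None,fx=7,fy=7,interpolation=cv2.INTER_CUBIC))
cv2.imwrite('pics/cropC.png',cv2.resize(t[180:270,165:265],None,fx=6,fy=6,interpolation=cv2.INTER_CUBIC))
```

```text
(no output)
```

View pics/cropA.png

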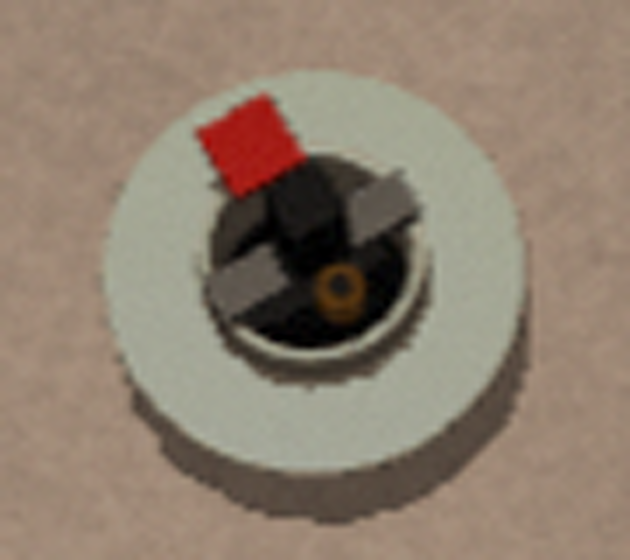

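View pics/cropB.png

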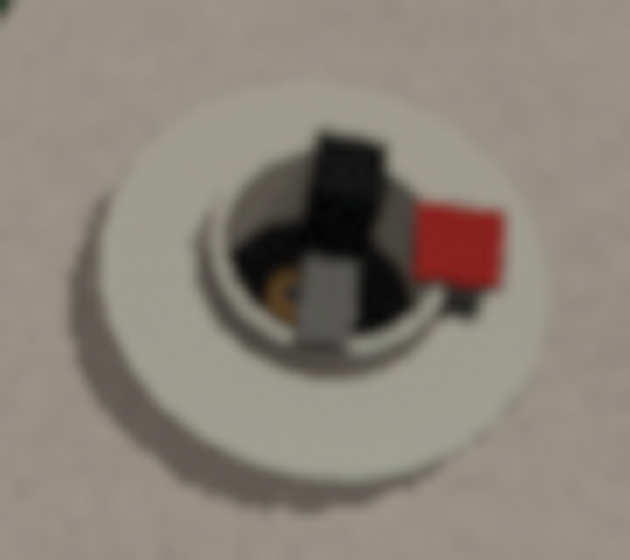

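View pics/cropC.png

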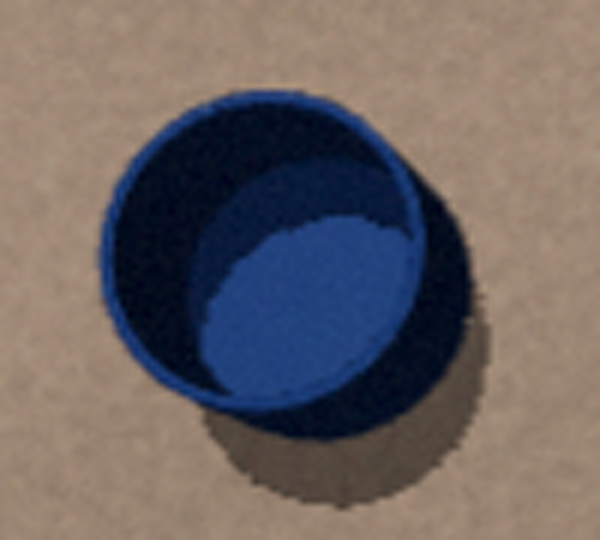

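The crop confirms it: white flange, black post, red tab and the brass ring inside, at top (305,144) and scene (386,230). The blue bin's rim is at top (208,221).

```bash
cat > h.py <<'E'
import numpy as np, cv2
from bench import monitor, cams
from scipy.spatial.transform import Rotation as R
from scipy.optimize import least_squares
np.set_printoptions(precision=4,suppress=True)
def cam(name,state=None):
    i=cams.camera_info(name)
    f=200/np.tan(np.radians(i['fovy'])/2)
    if name=='wrist':
        T=np.eye(4);T[:3,:3]=R.from_quat(state['eef_rot']).as_matrix();T[:3,3]=state['tcp_pos']
        W=T@i['hand_eye']
    else: W=np.linalg.inv(i['camera_from_world'])
    return f,i['cx'],i['cy'],W
def unproj(c,uv,z):
    f,cx,cy,W=c; uv=np.atleast_2d(np.array(uv,float))
    d=np.c_[(uv[:,0]-cx)/f,-(uv[:,1]-cy)/f,-np.ones(len(uv))]@W[:3,:3].T
    o=W[:3,3]; return o+d*((z-o[2])/d[:,2])[:,None]
def proj(c,P):
    f,cx,cy,W=c; p=(np.atleast_2d(P)-W[:3,3])@W[:3,:3]
    return np.c_[cx-f*p[:,0]/p[:,2],cy+f*p[:,1]/p[:,2]]
def circ(P):
    r=least_squares(lambda q:np.hypot(P[:,0]-q[0],P[:,1]-q[1])-q[2],[P[:,0].mean(),P[:,1].mean(),.06])
    return r.x
def crop(uv,x0,y0,k): return (np.array(uv,float)+.5)/k-.5+[x0,y0]
E
python3 - <<'E'
from h import *
t=cam('top');s=cam('scene')
for n,c,uv,z in [('flange',t,crop([(104,270),(314,70),(522,265),(310,472)],260,105,7),.033),
 ('flange',s,crop([(98,255),(305,82),(549,300),(345,482)],340,190,7),.033),
 ('blue',t,crop([(100,255),(265,90),(425,245),(260,410)],165,180,6),.100)]:
    print(n,circ(unproj(c,uv,z)))
for c,uv in [(t,crop([(197,130),(268,95),(305,157),(240,195)],260,105,7)),(s,crop([(415,203),(503,210),(500,290),(413,278)],340,190,7))]:
    print('tab',unproj(c,uv,.062).mean(0))
# colour-based
for name,c in (('top',t),('scene',s)):
    im=cv2.imread(f'pics/{name}0.png'); h=cv2.cvtColor(im,cv2.COLOR_BGR2HSV)
    m=((h[...,0]>100)&(h[...,0]<130)&(h[...,1]>150)&(h[...,2]>20)).astype(np.uint8)
    n,l,st,ce=cv2.connectedComponentsWithStats(m)
    print(name,[ (st[i],ce[i]) for i in range(1,n) if st[i,4]>300])
print(np.degrees(R.from_quat(monitor.observe()['eef_rot']).as_matrix()[:, :]*np.pi/180))
i=cv2.imread('pics/scene0.png')
cv2.imwrite('pics/cropD.png',cv2.resize(i[85:165,335:410],None,fx=7,fy=7,interpolation=cv2.INTER_CUBIC))
for n in ((304,229),): pass
for nm,uv in (('green',(294,226)),('orange',(215,109)),('pink',(392,120))): print(nm,unproj(t,uv,.1 if nm=='green' else .033))
E
```

```text
flange [ 0.6703 -0.009   0.0667]
flange [ 0.6702 -0.0114  0.0677]
blue [0.4767 0.1727 0.0543]
tab [0.7004 0.01   0.062 ]
tab [0.6998 0.008  0.062 ]
top [(array([ 182,  196,   61,   57, 2660], dtype=int32), array([211.8526, 224.1955]))]
scene [(array([ 348,   99,   47,   58, 2192], dtype=int32), array([370.0073, 126.8016]))]
[[-0.0003  0.2645  0.9644]
 [-0.0013  0.9644 -0.2645]
 [-1.     -0.0013  0.0001]]
green [[0.4726 0.0002 0.1   ]]
orange [[0.7434 0.1963 0.033 ]]
pink [[ 0.7313 -0.2038  0.033 ]]
```

View pics/cropD.png

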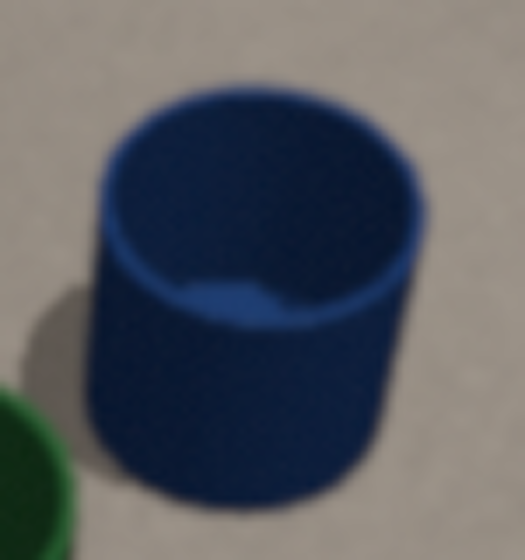

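Run:
```python
from h import *
print(circ(unproj(cam('scene'),crop([(103,195),(258,87),(424,215),(265,327)],335,85,7),.1)))
```

```text
[0.4766 0.171  0.0536]
```

Request:
move_arm([
  [0,-0.029,0.04,-0.06,0],
  [0,-0.057,0.081,-0.12,0],
  [0,-0.086,0.122,-0.18,0],
  [0,-0.115,0.162,-0.24,0],
  [0,-0.143,0.203,-0.3,0],
  [0,-0.172,0.243,-0.36,0],
  [0,-0.2,0.284,-0.42,0],
  [0,-0.229,0.325,-0.48,0],
  [0,-0.258,0.365,-0.54,0],
  [0,-0.286,0.406,-0.6,0],
  [0,-0.315,0.446,-0.66,0],
  [0,-0.343,0.487,-0.72,0],
])

```text
clock: 1.35
tcp_pos: [0.5451, 0.1411, 0.2309]
eef_rot: [-0.159, 0.689, 0.159, 0.689]
wrist_force: [0.3, 0.0, 0.1]
opening: 0.088
```

Request:
move_arm([
  [0,-0.04,0.01,-0.03,0],
  [0,-0.08,0.02,-0.06,0],
  [0,-0.12,0.03,-0.09,0],
  [0,-0.16,0.039,-0.115,0],
  [0,-0.191,0.046,-0.115,0],
  [0,-0.191,0.046,-0.115,0],
  [0,-0.191,0.046,-0.115,0],
])

```text
clock: 2.05
tcp_pos: [0.6687, -0.0089, 0.2303]
eef_rot: [-0.197, 0.679, 0.198, 0.679]
wrist_force: [-0.0, 0.8, 0.5]
opening: 0.0878
```

Run:
```python
from h import *
s=monitor.observe(); im=cams.get_image('wrist'); cv2.imwrite('pics/w1.png',im)
print(s['tcp_pos'],s['eef_rot']); c=cam('wrist',s)
th=np.radians(32.6); x=np.array([np.cos(th),np.sin(th)])
P=[[.6703,-.0102,.096],[*(np.array([.6703,-.0102])+.036*x),.062]]
print(proj(c,P))
```

```text
[ 0.6687 -0.0089  0.2303] [-0.1971  0.6794  0.1978  0.6786]
[[318.6753 188.001 ]
 [319.2208 213.7137]]
```

View pics/w1.png

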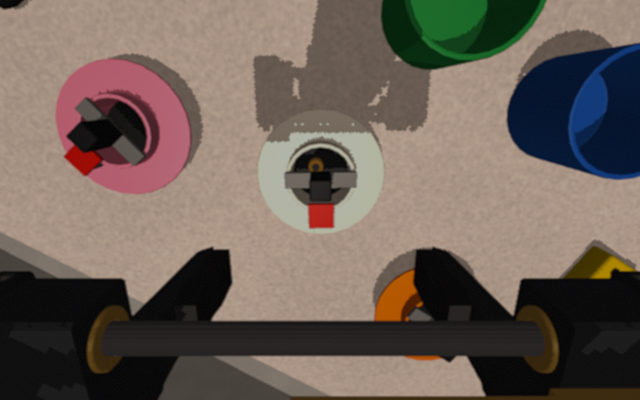

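Run:
```python
import cv2
i=cv2.imread('pics/w1.png')
c=cv2.resize(i[140:235,265:375],None,fx=7,fy=6.3,interpolation=cv2.INTER_CUBIC)
cv2.imwrite('pics/cropE.png',cv2.resize(i[140:235,265:375],None,fx=6,fy=6,interpolation=cv2.INTER_CUBIC))
```

```text
(no output)
```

View pics/cropE.png

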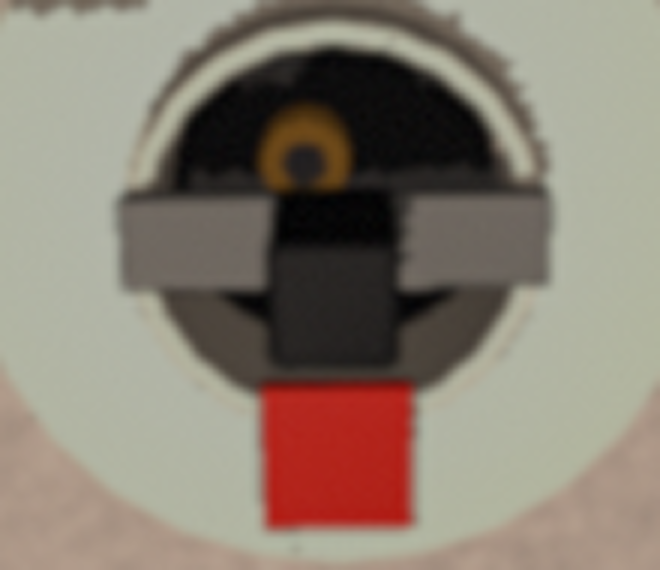

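The post top is at wrist (320,190) and the tab centre at (321,215), with the bridge level. That is within 2 px of the prediction, so I'll descend and grip.

Request:
move_arm([
  [0.03,-0.001,0.002,0,0],
  [0.06,-0.001,0.002,0,0],
  [0.09,-0.001,0.002,0,0],
  [0.115,-0.001,0.002,0,0],
  [0.135,-0.001,0.002,0,0],
  [0.147,-0.001,0.002,0,0],
  [0.154,-0.001,0.002,0,0],
  [0.154,-0.001,0.002,0,0],
  [0.154,-0.001,0.002,0,0],
])

```text
clock: 3.0
tcp_pos: [0.6719, -0.0078, 0.078]
eef_rot: [-0.198, 0.678, 0.198, 0.679]
wrist_force: [0.6, 0.0, -0.7]
opening: 0.0882
```

Request:
move_arm([
  [0,0,0,0,0.3],
  [0,0,0,0,0.5],
  [0,0,0,0,0.7],
  [0,0,0,0,1],
  [0,0,0,0,1],
  [0,0,0,0,1],
  [0,0,0,0,1],
  [0,0,0,0,1],
  [0,0,0,0,1],
  [0,0,0,0,1],
])

```text
clock: 4.0
tcp_pos: [0.6714, -0.0086, 0.0769]
eef_rot: [-0.198, 0.679, 0.198, 0.679]
wrist_force: [0.9, -1.1, -0.4]
opening: 0.0197
```

Opening is 19.7 mm, so it has the post. Lifting.

Request:
move_arm([
  [-0.01,0,0,0,1],
  [-0.025,0,0,0,1],
  [-0.045,0,0,0,1],
  [-0.065,0,0,0,1],
  [-0.085,0,0,0,1],
  [-0.105,0,0,0,1],
  [-0.125,0,0,0,1],
  [-0.14,0,0,0,1],
  [-0.145,0,0,0,1],
  [-0.145,0,0,0,1],
  [-0.145,0,0,0,1],
])

```text
clock: 5.1
tcp_pos: [0.6706, -0.0085, 0.2212]
eef_rot: [-0.198, 0.679, 0.198, 0.678]
wrist_force: [-0.8, 0.5, -3.7]
opening: 0.0201
```

Run:
```python
from h import *
s=monitor.observe(); im=cams.get_image('wrist'); cv2.imwrite('pics/w2.png',im); cv2.imwrite('pics/s2.png',cv2.resize(cams.get_image('scene')[80:320,240:560],None,fx=2.4,fy=2.4))
M=R.from_quat(s['eef_rot']).as_matrix(); print(s['tcp_pos'],M, s['wrist_force'])
d=np.array([.4767,.172,s['tcp_pos'][2]])-s['tcp_pos']
print('tool delta',M.T@d)
```

```text
[ 0.6706 -0.0085  0.2212] [[-0.0017 -0.5374  0.8433]
 [-0.0003  0.8433  0.5374]
 [-1.      0.0007 -0.0016]] [-0.847   0.4526 -3.6739]
tool delta [ 0.0003  0.2565 -0.0665]
```

View pics/s2.png

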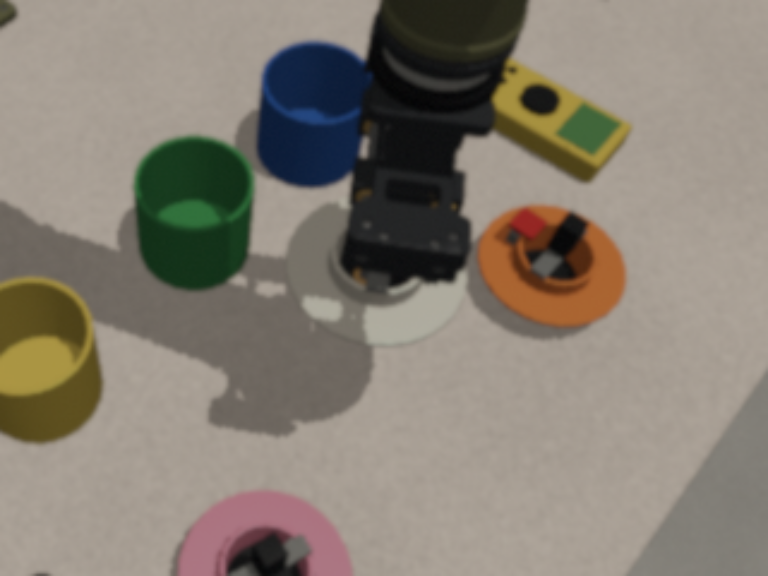

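View pics/w2.png

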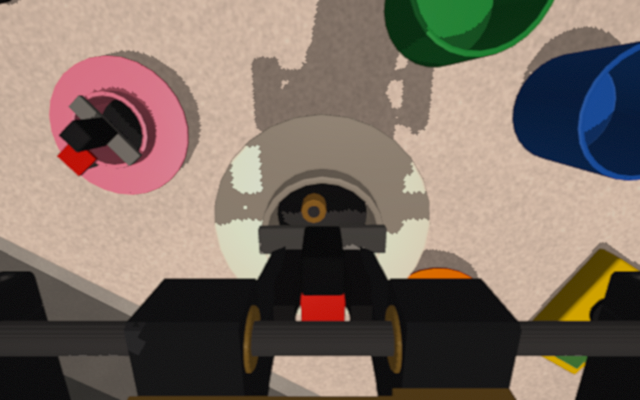

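The cup is held level and the spacer is still in it. Carrying it over the blue bin.

Request:
move_arm([
  [0,0.01,-0.003,0,1],
  [0,0.03,-0.008,0,1],
  [0,0.06,-0.015,0,1],
  [0,0.09,-0.023,0,1],
  [0,0.12,-0.03,0,1],
  [0,0.15,-0.038,0,1],
  [0,0.18,-0.045,0,1],
  [0,0.21,-0.053,0,1],
  [0,0.235,-0.06,0,1],
  [0,0.25,-0.063,0,1],
  [0,0.257,-0.065,0,1],
  [0,0.257,-0.065,0,1],
])

```text
clock: 6.4
tcp_pos: [0.4781, 0.1739, 0.2221]
eef_rot: [-0.198, 0.679, 0.198, 0.679]
wrist_force: [0.6, 0.4, -3.7]
opening: 0.0196
```

Request:
move_arm([
  [0,0,0,0,1],
  [0,0,0,0,1],
  [0.01,0,0,0,1],
  [0.02,0,0,0,1],
  [0.02,0,0,0,1],
])

```text
clock: 6.9
tcp_pos: [0.4775, 0.1725, 0.2002]
eef_rot: [-0.198, 0.68, 0.197, 0.678]
wrist_force: [-1.1, -0.3, -4.0]
opening: 0.0196
```

Run:
```python
from h import *
s=monitor.observe(); im=cams.get_image('top'); cv2.imwrite('pics/t3.png',cv2.resize(im[150:300,120:320],None,fx=4,fy=4,interpolation=cv2.INTER_CUBIC)); cv2.imwrite('pics/s3.png',cv2.resize(cams.get_image('scene')[40:200,270:470],None,fx=4,fy=3.7,interpolation=cv2.INTER_CUBIC))
print(s['tcp_pos'],s['wrist_force'])
```

```text
[0.4775 0.1725 0.2002] [-1.1325 -0.2764 -4.0156]
```

View pics/s3.png

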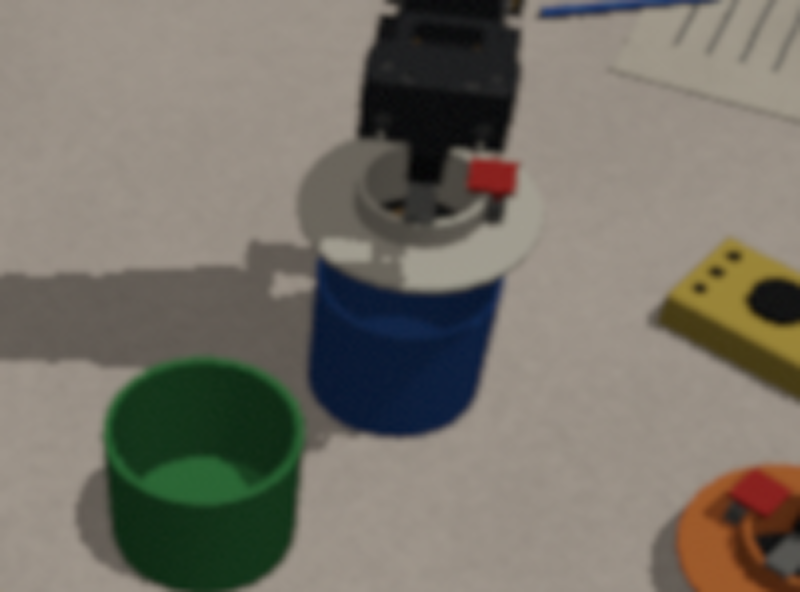

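View pics/t3.png

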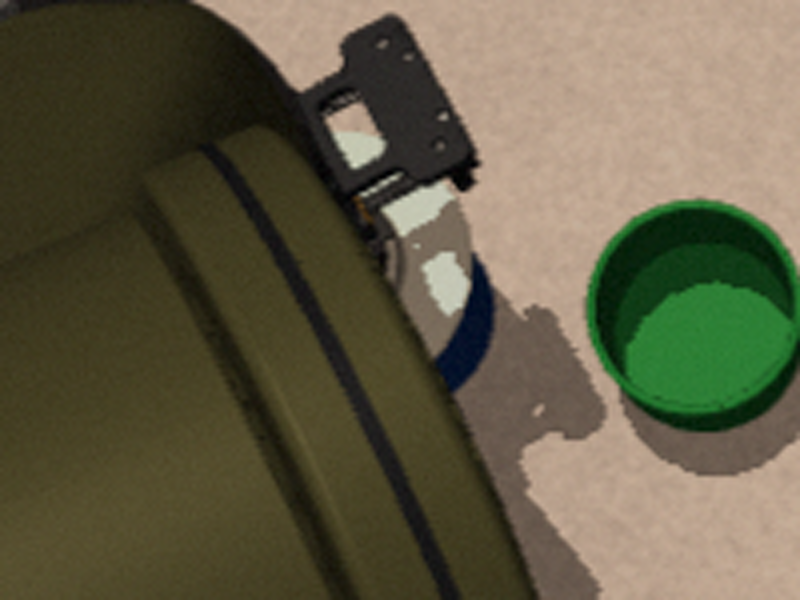

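Request:
move_arm([
  [0.01,0,0,0,1],
  [0.02,0,0,0,1],
  [0.03,0,0,0,1],
  [0.038,0,0,0,1],
  [0.043,0,0,0,1],
  [0.047,0,0,0,1],
  [0.049,0,0,0,1],
  [0.049,0,0,0,1],
  [0.049,0,0,0,1],
])

```text
clock: 7.9
tcp_pos: [0.4786, 0.1736, 0.1532]
eef_rot: [-0.198, 0.679, 0.198, 0.679]
wrist_force: [0.9, -0.1, -3.6]
opening: 0.0198
```

Request:
move_arm([
  [0.001,0,0,0,1],
  [0.002,0,0,0,1],
  [0.002,0,0,0,1],
  [0.002,0,0,0,1],
])

```text
clock: 8.3
tcp_pos: [0.4784, 0.1735, 0.1511]
eef_rot: [-0.198, 0.679, 0.198, 0.679]
wrist_force: [0.3, -0.2, -3.6]
opening: 0.0196
```

Request:
move_arm([
  [0.001,0,0,0,1],
  [0.002,0,0,0,1],
  [0.002,0,0,0,1],
  [0.002,0,0,0,1],
])

```text
clock: 8.7
tcp_pos: [0.4784, 0.1736, 0.149]
eef_rot: [-0.198, 0.679, 0.198, 0.679]
wrist_force: [0.3, -0.9, -2.3]
opening: 0.0196
```

Request:
move_arm([
  [0.001,0,0,0,1],
  [0.001,0,0,0,1],
  [0.001,0,0,0,1],
])

```text
clock: 9.0
tcp_pos: [0.4786, 0.1733, 0.1487]
eef_rot: [-0.198, 0.679, 0.198, 0.679]
wrist_force: [-1.2, -0.8, 6.3]
opening: 0.0198
```

The force went from -3.6 to +6.3 N at TCP z 0.1487, against 0.149 expected when seated. Releasing, then retreating straight up.

Request:
move_arm([
  [0,0,0,0,0.6],
  [0,0,0,0,0.3],
  [0,0,0,0,0],
  [0,0,0,0,0],
  [0,0,0,0,0],
  [0,0,0,0,0],
  [0,0,0,0,0],
])

```text
clock: 9.7
tcp_pos: [0.4784, 0.1735, 0.148]
eef_rot: [-0.198, 0.679, 0.198, 0.679]
wrist_force: [-0.5, -0.4, -0.6]
opening: 0.0736
```

Request:
move_arm([
  [-0.015,0,0,0,0],
  [-0.03,0,0,0,0],
  [-0.05,0,0,0,0],
  [-0.07,0,0,0,0],
  [-0.09,0,0,0,0],
  [-0.1,0,0,0,0],
  [-0.1,0,0,0,0],
  [-0.1,0,0,0,0],
])

```text
clock: 10.5
tcp_pos: [0.4781, 0.1731, 0.2474]
eef_rot: [-0.198, 0.679, 0.198, 0.679]
wrist_force: [-0.3, 0.4, 0.4]
opening: 0.088
```

Run:
```python
from h import *
s=monitor.observe(); im=cams.get_image('wrist'); cv2.imwrite('pics/w4.png',im); cv2.imwrite('pics/s4.png',cv2.resize(cams.get_image('scene')[40:200,270:470],None,fx=4,fy=3.7,interpolation=cv2.INTER_CUBIC))
print(s['tcp_pos'],s['eef_rot'],s['wrist_force'],s['opening'])
c=cam('wrist',s); M=R.from_quat(s['eef_rot']).as_matrix()
o=np.array([.4785,.1735]);x=M[:2,2]
print(proj(c,[[*o,.168],[*(o+.036*x),.134]]))
```

```text
[0.4781 0.1731 0.2474] [-0.1979  0.6791  0.1977  0.6786] [-0.3306  0.449   0.4205] 0.08797021827211472
[[320.9981 207.6064]
 [321.2173 235.0396]]
```

View pics/w4.png

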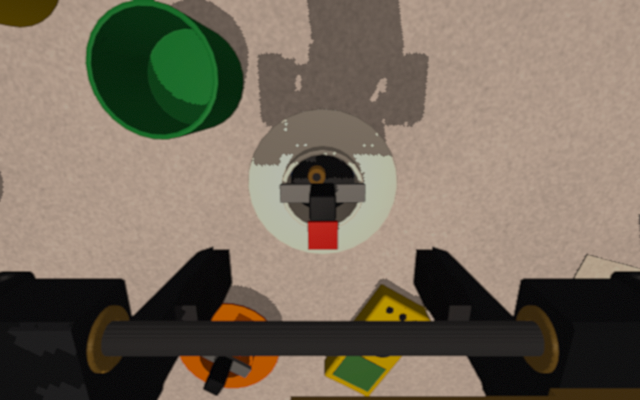

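View pics/s4.png

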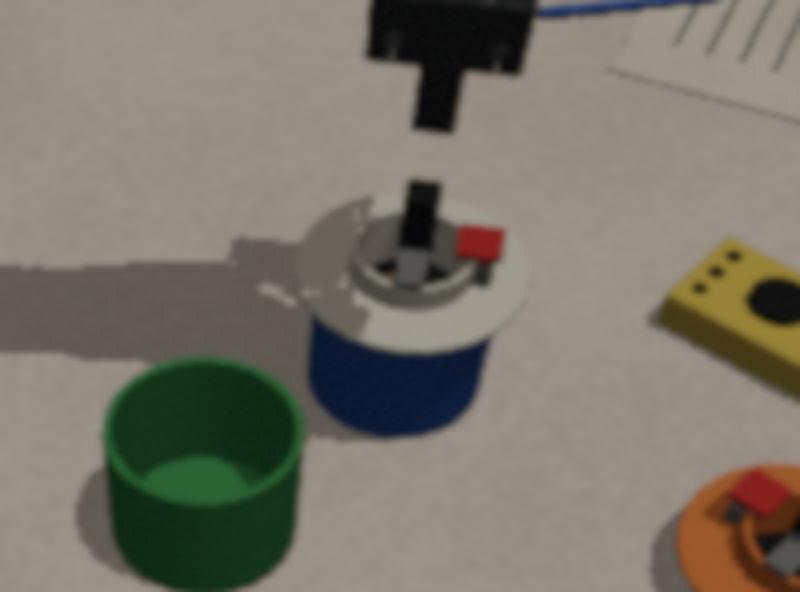

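The cup sits flat on the blue bin. The tab is at wrist (323,236) and the post at (322,208), both within 2 px of the prediction. Next: shift 37 mm along +z over the tab with the fingers shut, then descend.

Request:
move_arm([
  [0,0.001,0.02,0,1],
  [0,0.001,0.037,0,1],
  [0,0.001,0.037,0,1],
  [0,0.001,0.037,0,1],
  [0,0.001,0.037,0,1],
  [0,0.001,0.037,0,1],
  [0,0.001,0.037,0,1],
  [0,0.001,0.037,0,1],
  [0,0.001,0.037,0,1],
  [0,0.001,0.037,0,1],
  [0,0.001,0.037,0,1],
  [0,0.001,0.037,0,1],
])

```text
clock: 11.8
tcp_pos: [0.5091, 0.1942, 0.248]
eef_rot: [-0.198, 0.679, 0.198, 0.679]
wrist_force: [1.0, -0.3, 0.9]
opening: 0.0004
```

Request:
move_arm([
  [0.015,0,0,0,1],
  [0.03,0,0,0,1],
  [0.045,0,0,0,1],
  [0.06,0,0,0,1],
  [0.072,0,0,0,1],
  [0.082,0,0,0,1],
  [0.089,0,0,0,1],
  [0.093,0,0,0,1],
  [0.093,0,0,0,1],
  [0.093,0,0,0,1],
])

```text
clock: 12.8
tcp_pos: [0.5093, 0.1944, 0.1553]
eef_rot: [-0.198, 0.679, 0.198, 0.679]
wrist_force: [-0.8, -0.2, 0.2]
opening: 0.0004
```

Run:
```python
from h import *
s=monitor.observe(); cv2.imwrite('pics/s5.png',cv2.resize(cams.get_image('scene')[40:140,320:440],None,fx=6,fy=6,interpolation=cv2.INTER_CUBIC))
print(s['tcp_pos'],s['wrist_force'],s['opening'])
```

```text
[0.5093 0.1944 0.1553] [-0.7767 -0.2064  0.1923] 0.00042420073965967017
```

View pics/s5.png

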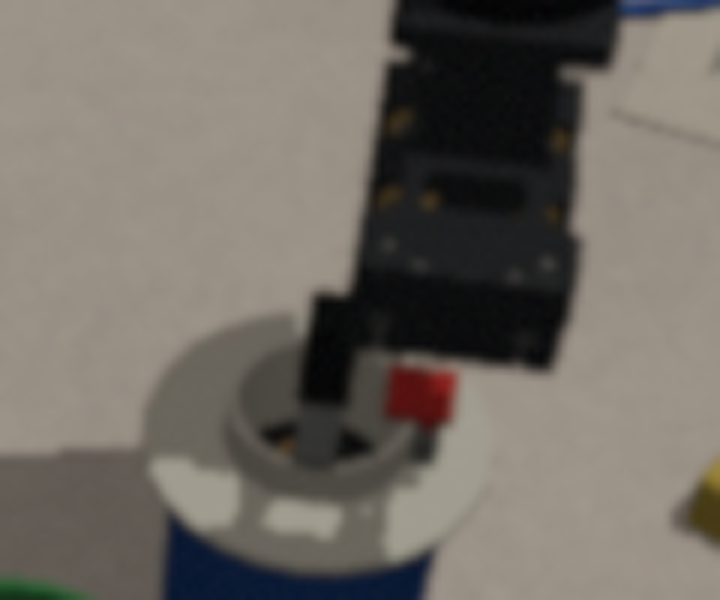

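Request:
move_arm([
  [0.004,0,0,0,1],
  [0.007,0,0,0,1],
  [0.009,0,0,0,1],
  [0.009,0,0,0,1],
])

```text
clock: 13.25
tcp_pos: [0.5089, 0.1941, 0.1457]
eef_rot: [-0.198, 0.679, 0.198, 0.679]
wrist_force: [0.1, 0.9, -0.0]
opening: 0.0003
```

Request:
move_arm([
  [0.002,0,0,0,1],
  [0.004,0,0,0,1],
  [0.006,0,0,0,1],
  [0.007,0,0,0,1],
  [0.007,0,0,0,1],
])

```text
clock: 13.75
tcp_pos: [0.509, 0.1942, 0.1388]
eef_rot: [-0.198, 0.679, 0.198, 0.679]
wrist_force: [-0.8, 0.3, 0.2]
opening: 0.0004
```

There's no contact force where I expected the tab, so I'll look before going further.

Run:
```python
from h import *
s=monitor.observe(); cv2.imwrite('pics/s6.png',cv2.resize(cams.get_image('scene')[40:140,320:440],None,fx=6,fy=6,interpolation=cv2.INTER_CUBIC))
cv2.imwrite('pics/w6.png',cams.get_image('wrist'))
cv2.imwrite('pics/t6.png',cv2.resize(cams.get_image('top')[150:300,120:320],None,fx=4,fy=4,interpolation=cv2.INTER_CUBIC))
print(s['tcp_pos'],s['wrist_force'],s['ft_torque'])
```

```text
[0.509  0.1942 0.1388] [-0.7645  0.2829  0.1549] [ 0.1001  0.0318 -0.0313]
```

View pics/s6.png

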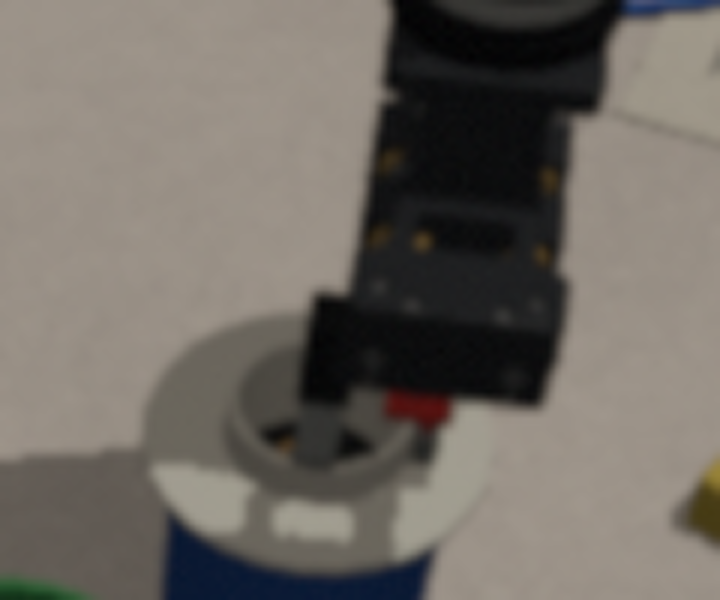

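View pics/w6.png

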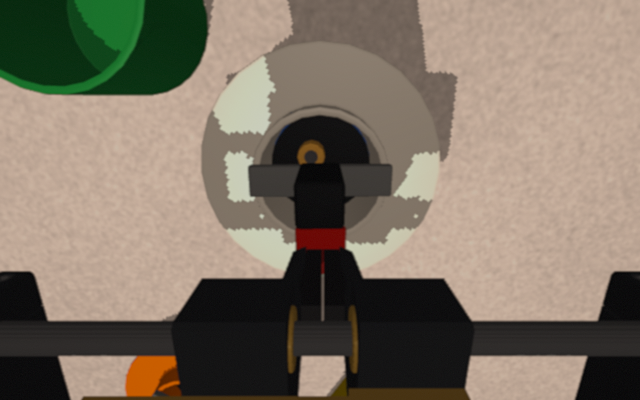

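View pics/t6.png

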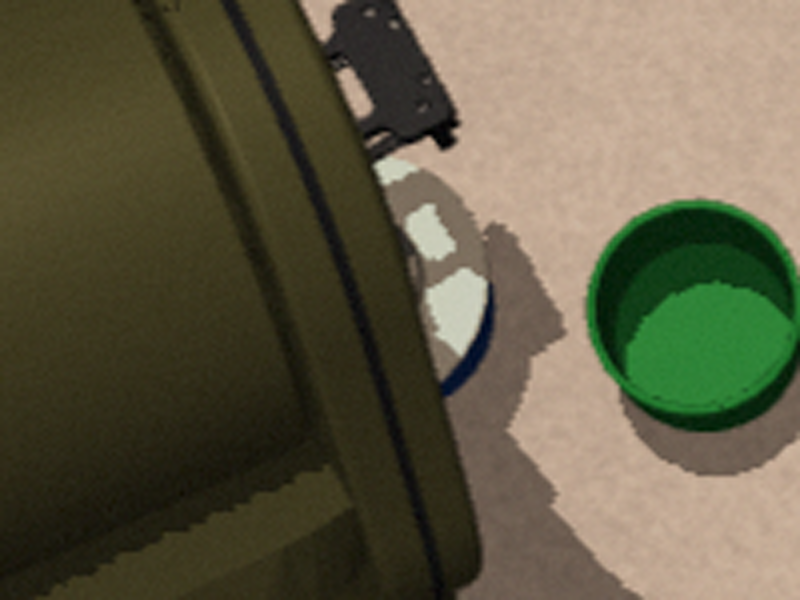

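Run:
```python
from h import *
i=cams.camera_info('wrist'); f=200/np.tan(np.radians(i['fovy'])/2)
c=(f,i['cx'],i['cy'],i['hand_eye'])
for n,p in dict(tipfrontL=[.014,-.0175,-.009],tipfrontR=[.014,.0175,-.009],tipslit=[.014,0,-.009],padtop=[-.02,0,-.009]).items(): print(n,proj(c,p))
s=monitor.observe()
for ztab in (.134,.124):
  for y in (-.013,.013):
    for z in (-.013,.013):
      print(ztab,y,z,proj(c,[s['tcp_pos'][2]-ztab,y,z]))
im=cv2.imread('pics/w6.png'); cv2.imwrite('pics/w6c.png',cv2.resize(im[190:330,260:390],None,fx=4.2,fy=4.2,interpolation=cv2.INTER_CUBIC))
```

```text
tipfrontL [[287.3155 229.5931]]
tipfrontR [[353.103  229.6243]]
tipslit [[320.2068 229.6087]]
padtop [[319.6875 259.1633]]
0.134 -0.013 -0.013 [[294.2458 228.9568]]
0.134 -0.013 0.013 [[295.4755 274.8433]]
0.134 0.013 -0.013 [[345.9071 228.9812]]
0.134 0.013 0.013 [[344.8552 274.8718]]
0.124 -0.013 -0.013 [[295.7453 221.8536]]
0.124 -0.013 0.013 [[296.8498 265.711 ]]
0.124 0.013 -0.013 [[344.6721 221.8759]]
0.124 0.013 0.013 [[343.7253 265.737 ]]
```

View pics/w6c.png

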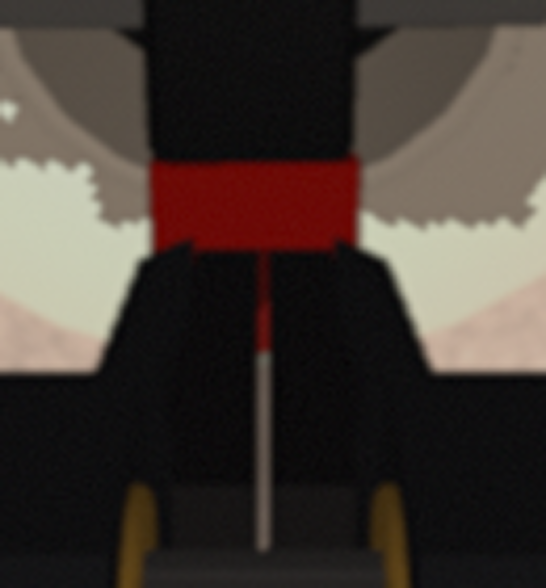

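Run:
```python
from h import *
c=cam('scene'); T=np.array([.4781,.1731,.2474]); M=R.from_quat([-.1979,.6791,.1977,.6786]).as_matrix()
print('cam pos',c[3][:3,3])
def cr(p): 
    uv=proj(c,T+M@np.array(p))[0]; return ((uv-[270,40])*[4,3.7])
for y in (-.044,-.0615,.044):
  for x in (.014,.005,-.008,-.05): print('finger',y,x,[cr([x,y,z]).round() for z in (-.009,.009)])
for x in (-.04,-.05): print('body',x,[cr([x,y,z]).round() for y in (-.0935,) for z in (-.0375,.0375)])
# post top & flange sanity
P=np.array([[.4785,.1735,.168]]); print('post',(proj(c,P)-[270,40])*[4,3.7])
P=np.array([[.5091,.1942,.134]]); print('tab',(proj(c,P)-[270,40])*[4,3.7])
```

```text
cam pos [ 0.8386 -0.3891  0.774 ]
finger -0.044 0.014 [array([414., 151.]), array([450., 155.])]
finger -0.044 0.005 [array([416., 137.]), array([453., 141.])]
finger -0.044 -0.008 [array([419., 117.]), array([456., 122.])]
finger -0.044 -0.05 [array([429.,  50.]), array([469.,  54.])]
finger -0.0615 0.014 [array([410., 173.]), array([447., 177.])]
finger -0.0615 0.005 [array([412., 160.]), array([449., 164.])]
finger -0.0615 -0.008 [array([415., 140.]), array([453., 144.])]
finger -0.0615 -0.05 [array([425.,  72.]), array([465.,  77.])]
finger 0.044 0.014 [array([433.,  45.]), array([467.,  49.])]
finger 0.044 0.005 [array([435.,  32.]), array([470.,  35.])]
finger 0.044 -0.008 [array([438.,  11.]), array([473.,  15.])]
finger 0.044 -0.05 [array([449., -57.]), array([486., -54.])]
body -0.04 [array([352., 125.]), array([519., 144.])]
body -0.05 [array([354., 109.]), array([523., 128.])]
post [[427.6171 189.0171]]
tab [[486.5646 238.3069]]
```

```bash
python3 - <<'E'
from h import *
c=cam('scene'); M=R.from_quat([-.1979,.6791,.1977,.6786]).as_matrix()
T4=np.array([.4781,.1731,.2474]);T5=np.array([.5093,.1944,.1553]);T6=np.array([.509,.1942,.1388])
obs=[(T4,np.array([270+520/4,40+73/3.7])),(T5,np.array([320+550/6,40+367/6])),(T6,np.array([320+543/6,40+405/6]))]
def fun(p): return np.concatenate([proj(c,T+M@p)[0]-o for T,o in obs])
r=least_squares(fun,[-.05,-.09,.0375]);print(r.x,r.fun)
# along-ray family with z=.0375 fixed
for y in (-.0935,-.08,-.06,-.04):
    q=least_squares(lambda p:fun(np.array([p[0],y,p[1]])),[-.05,.03]);print(y,q.x,q.cost)
E
python3 - <<'E'
import cv2
i=cv2.imread('pics/w4.png');cv2.imwrite('pics/w4c.png',cv2.resize(i[230:400,0:330],None,fx=2.4,fy=2.4,interpolation=cv2.INTER_CUBIC))
E
```

```text
[-0.0708 -0.081   0.0322] [ 0.1451 -0.0315  0.2323  0.0782 -0.4003 -0.0441]
-0.0935 [-0.0817  0.0311] 0.4763605720795886
-0.08 [-0.07    0.0323] 0.12427822611143836
-0.06 [-0.0526  0.0341] 1.0114999857715634
-0.04 [-0.0351  0.0358] 3.298140239689228
```

View pics/w4c.png

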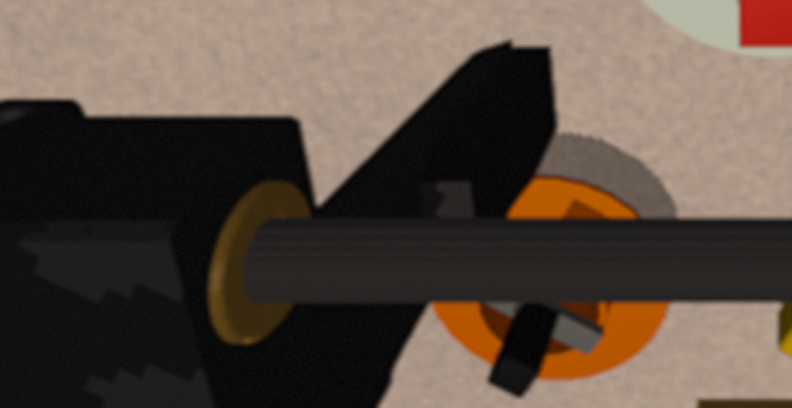

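The wrist and scene views agree. The visible fingertips are about 8 mm behind the reported TCP, not 14 mm ahead, and the gripper body sits back by a similar amount. So the tips are still about 12 mm above the tab, and the body will clear the post by about 20 mm. I'll carry on down in small steps, watching the force.

Request:
move_arm([
  [0.003,0,0,0,1],
  [0.006,0,0,0,1],
  [0.008,0,0,0,1],
  [0.008,0,0,0,1],
])

```text
clock: 14.3
tcp_pos: [0.5088, 0.1941, 0.1306]
eef_rot: [-0.198, 0.679, 0.198, 0.679]
wrist_force: [0.5, -0.2, -0.6]
opening: 0.0004
```

Request:
move_arm([
  [0.002,0,0,0,1],
  [0.004,0,0,0,1],
  [0.005,0,0,0,1],
  [0.005,0,0,0,1],
])

```text
clock: 14.7
tcp_pos: [0.5091, 0.1943, 0.126]
eef_rot: [-0.198, 0.679, 0.198, 0.679]
wrist_force: [-0.9, 0.7, 0.8]
opening: 0.0002
```

Request:
move_arm([
  [0.001,0,0,0,1],
  [0.002,0,0,0,1],
  [0.003,0,0,0,1],
  [0.003,0,0,0,1],
])

```text
clock: 15.1
tcp_pos: [0.5091, 0.1943, 0.123]
eef_rot: [-0.198, 0.679, 0.198, 0.679]
wrist_force: [0.2, -0.9, 2.0]
opening: 0.0003
```

Run:
```python
from h import *
s=monitor.observe()
im=cams.get_image('wrist');cv2.imwrite('pics/w7.png',cv2.resize(im[130:330,220:430],None,fx=3,fy=3,interpolation=cv2.INTER_CUBIC))
cv2.imwrite('pics/s7.png',cv2.resize(cams.get_image('scene')[40:140,320:440],None,fx=6,fy=6,interpolation=cv2.INTER_CUBIC))
print(s['tcp_pos'],s['wrist_force'],s['ft_torque'])
```

```text
[0.5091 0.1943 0.123 ] [ 0.1718 -0.8509  2.025 ] [0.0142 0.0315 0.0217]
```

View pics/w7.png

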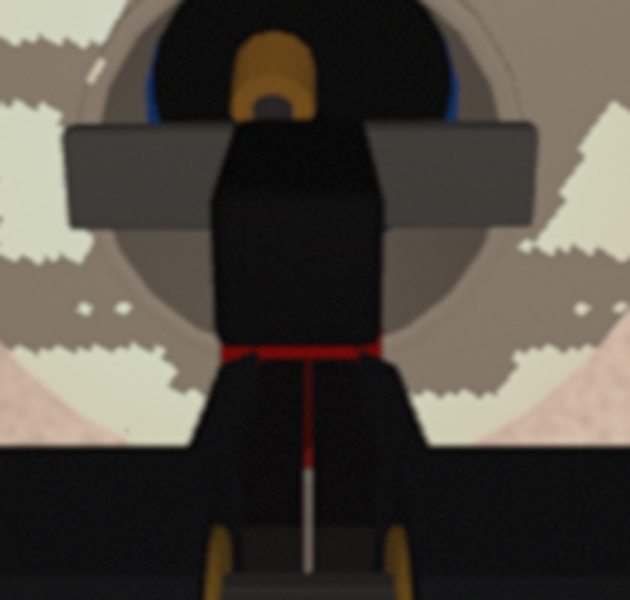

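View pics/s7.png

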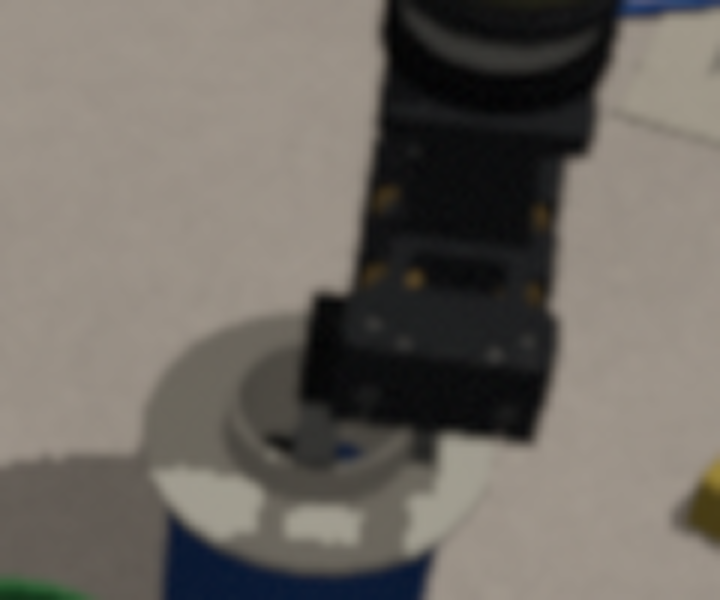

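The tab is moving now: force 2 N, the bottom is tilting with blue visible at its edges, and the spacer is sliding. Pressing on to the stop.

Request:
move_arm([
  [0.001,0,0,0,1],
  [0.002,0,0,0,1],
  [0.003,0,0,0,1],
  [0.004,0,0,0,1],
  [0.005,0,0,0,1],
  [0.006,0,0,0,1],
  [0.006,0,0,0,1],
])

```text
clock: 15.9
tcp_pos: [0.5091, 0.1942, 0.117]
eef_rot: [-0.198, 0.679, 0.198, 0.679]
wrist_force: [-1.1, 0.5, 4.6]
opening: 0.0005
```

Request:
move_arm([
  [0.001,0,0,0,1],
  [0.001,0,0,0,1],
  [0.001,0,0,0,1],
])

```text
clock: 16.2
tcp_pos: [0.5092, 0.1943, 0.1167]
eef_rot: [-0.198, 0.679, 0.198, 0.679]
wrist_force: [-2.1, -0.4, 10.6]
opening: 0.0002
```

Request:
move_arm([
  [0.001,0,0,0,1],
  [0.001,0,0,0,1],
  [0.001,0,0,0,1],
])

```text
clock: 16.5
tcp_pos: [0.5092, 0.1943, 0.1166]
eef_rot: [-0.198, 0.678, 0.198, 0.679]
wrist_force: [-3.0, -1.5, 18.9]
opening: 0.0004
```

At the stop: the force jumped to 19 N with no further travel. I'll hold briefly and look.

Run:
```python
from h import *
im=cams.get_image('wrist');cv2.imwrite('pics/w8.png',cv2.resize(im[100:300,220:430],None,fx=3,fy=3,interpolation=cv2.INTER_CUBIC))
im=cams.get_image('scene');cv2.imwrite('pics/s8.png',cv2.resize(im[40:160,320:440],None,fx=5,fy=5,interpolation=cv2.INTER_CUBIC))
print(monitor.observe()['wrist_force'])
```

```text
[-3.6976 -2.3645 18.0364]
```

View pics/w8.png

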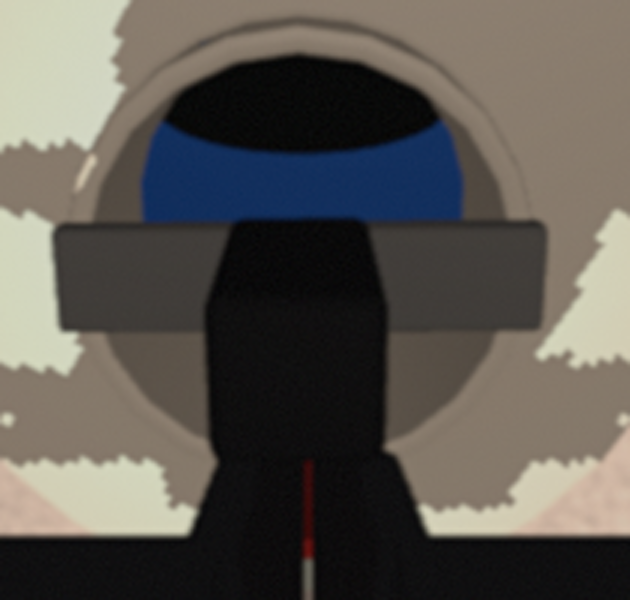

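View pics/s8.png

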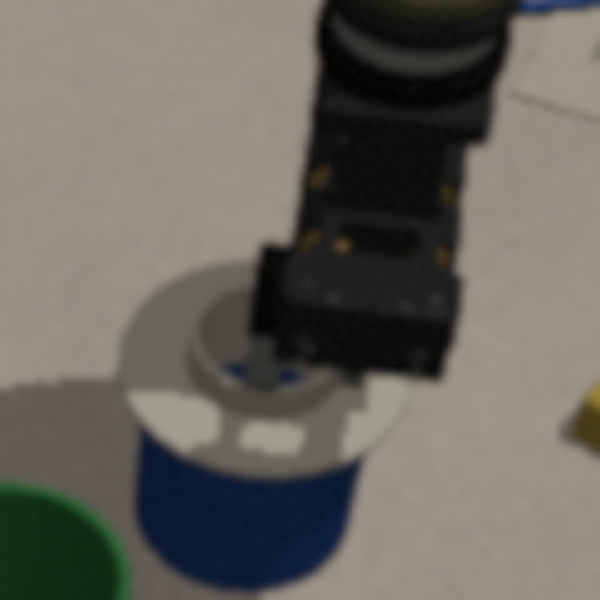

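The bottom is fully open, with the blue floor visible through the tube and the spacer off the flap. I'll hold a moment more, then lift slowly so the tab returns.

Request:
move_arm([
  [0,0,0,0,1],
  [0,0,0,0,1],
  [0,0,0,0,1],
  [-0.002,0,0,0,1],
  [-0.004,0,0,0,1],
  [-0.007,0,0,0,1],
  [-0.01,0,0,0,1],
  [-0.014,0,0,0,1],
  [-0.02,0,0,0,1],
  [-0.035,0,0,0,1],
  [-0.055,0,0,0,1],
  [-0.08,0,0,0,1],
])

```text
clock: 17.8
tcp_pos: [0.5082, 0.1937, 0.1951]
eef_rot: [-0.198, 0.68, 0.198, 0.678]
wrist_force: [0.6, 0.6, -0.7]
opening: 0.0004
```

Request:
move_arm([
  [-0.04,0,0,0,1],
  [-0.08,0,0,0,1],
  [-0.08,0.03,0,0,1],
  [-0.08,0.03,-0.04,0,1],
  [-0.08,0.03,-0.04,0,1],
  [-0.08,0.03,-0.04,0,1],
])

```text
clock: 18.4
tcp_pos: [0.4587, 0.1972, 0.2752]
eef_rot: [-0.198, 0.679, 0.198, 0.679]
wrist_force: [1.0, 0.7, -0.3]
opening: 0.0003
```

Run:
```python
from h import *
s=monitor.observe();print(s['tcp_pos'],s['wrist_force'],s['clock'])
im=cams.get_image('wrist');cv2.imwrite('pics/w9.png',cv2.resize(im[60:320,160:460],None,fx=2.2,fy=2.2,interpolation=cv2.INTER_CUBIC))
im=cams.get_image('scene');cv2.imwrite('pics/s9.png',cv2.resize(im[40:160,300:460],None,fx=5,fy=5,interpolation=cv2.INTER_CUBIC))
```

```text
[0.4587 0.1972 0.2752] [ 0.9993  0.7406 -0.2587] 18.4
```

View pics/w9.png

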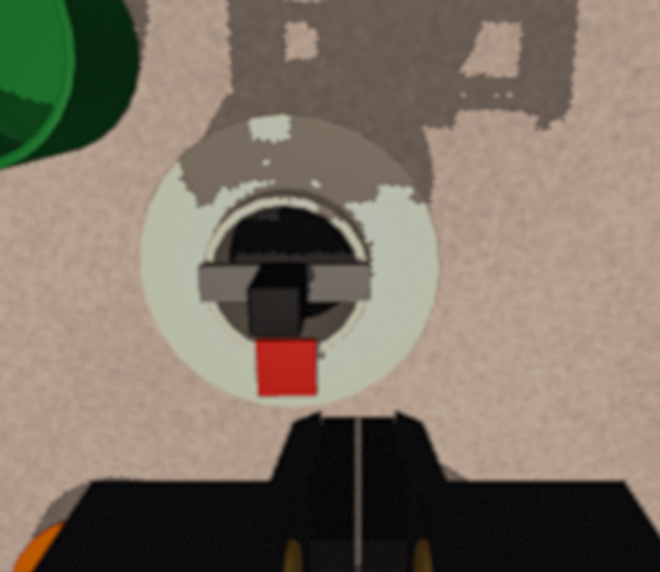

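View pics/s9.png

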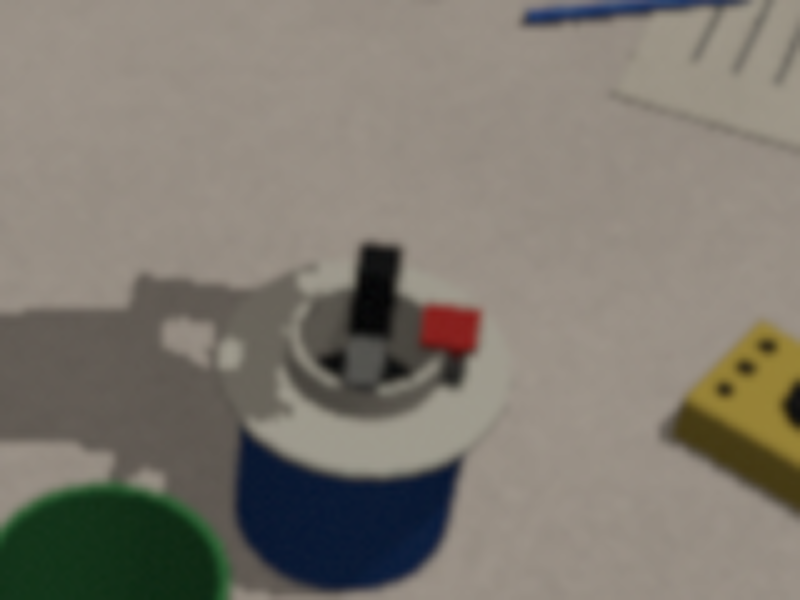

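The tab is back at scene (390,105.6), the same pixel as before pressing. The bottom is shut, the cup is empty and it sits flat on the blue bin. Handing in.

```bash
python3 -c "
from bench import close_job
print(close_job())"
```

```text
the job is handed in; nothing more can be done
None
```

The white drop cup is seated flat on the blue bin and the brass spacer has been released into it. I carried the cup by its post, let go, pressed the red tab to its stop at about 19 N, and lifted off so the tab sprang back. It was handed in at about 18.5 s on the robot's clock.

**Last checks:**
- **Tab:** it is back at the same scene pixel as before the press.
- **Cup:** it looks empty, with the bottom shut and the flange flat on the rim.
- **Robot:** it was clear of everything, with wrist force around zero.

**What disagreed or wasn't seen:**
- **Fingertips:** the images and the contact point put them about 8 mm behind the reported TCP, not 14 mm ahead. The press therefore made contact about 20 mm lower than planned, and I found it by force and by looking.
- **Spacer:** I did not see it on the bin floor. With the bottom open it was off the flap and the blue bin was visible below. After closing, it was not in the visible part of the cup, though the post hides a little of the bottom.

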